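Tag the press and hold its guard flap open for inspection

ROBOT

A 6-joint arm with a two-finger parallel gripper is mounted at the origin on the work surface. World frame = base frame: x ahead of the robot, y to its left, z up, the work surface at z = 0. Lengths are in m, angles in rad, forces in N, time in s.
With the tool pointing down it reaches from about 0.275 to 0.875 m from the base axis. Payload 12.5 kg.
Tool frame: the origin (TCP) lies at the very end of the fingers, on their centre line; the grasp point (between the pads) lies 19 mm behind it; z points along the fingers, y is the line along which they close (so a half turn about z gives the same grasp; the last joint's range is limited). The gripper opens to 85 mm and grips with 20 to 120 N. Pads are 22 mm wide; open, the fingers measure 114 mm over their backs; the gripper's body (76 mm by 85 mm) begins 54 mm behind the grasp point. The pads swing forward as they close: fully open they stand 13 mm farther back than shut.
Start: joints at [-1.311, 0.351, 1.652, -0, 1.139, -0.085], TCP at [0.186, -0.518, 0.231] pointing down, gripper open.
Joint ranges: [-2.75, 2.75], [-0.79, 2.1], [0.01, 2.65], [-1.57, 4.71], [0.07, 3.14], [-2.87, 2.87]. Speed limits (rad/s): [2.22, 2.22, 2.79, 3.14, 3.14, 3.14].

INTERFACE

Orientations are given as a 3x3 rotation matrix whose columns are the frame's x, y, z axes.
In Python, from bench import manip gives the robot as it stands. Calls block until the motion is done:
- manip.move_ptp(position, orientation): joint-space move of the TCP to a pose.
- manip.move_l(position, attitude=None, max_speed=0.15): straight line of the TCP; attitude=None keeps the orientation; max_speed is the mean speed in m/s.
- manip.move_j(angles): joint-space move.
- manip.set_gripper(opening, effort=None): opening from 0.0 (shut) to 1.0 (fully open); effort is the grip in N (None keeps the last); returns when the fingers have stopped.
- manip.dwell(seconds).
- manip.inverse_kinematics(position, orientation): joint angles nearest the present ones, or None.
- manip.grab_frame(name): name is "scene" or "side" or "wrist"; returns (picture, depth): 420x560x3 uint8, red, green, blue; 420x560 float32, m along the optical axis (not along the pixel's ray), 0 where there is no reading.
- manip.get_calibration(name): a dict with "camera_matrix" (3x3 intrinsics, pixels), "R" (3x3) and "t" (3): a world point X has camera coordinates R X + t. Camera axes: x right, y down, z forward; pixel columns grow to the right and rows downward; lengths in m; the calibration is good to about 2 mm. A picture is of the moment at which its call begins: read the wrist's pose just before it. get_calibration takes no time and is no camera call; for the wrist camera it gives the pose at the moment of the call.
A pose or a line that the arm cannot do raises manip.Unreachable and nothing moves.
- manip.sign_off(): hands the job in; it is judged then, once.
Trained networks look in the newest picture that a camera, given by its name, has taken for a name from the list of things; names that differ only in an ending like _2 or _b are one class to them, and where a whole thing is asked for, a point or a joint stands for the part that bears it (a point fixed in the world has none). Each returns a list of dicts, best first, with "confidence" (0 to 1); they miss things now and then, are a little off and sometimes report something else, mostly with a low value. They report only what shows in the picture. A call takes as long as a camera call.
- manip.look_for(camera, name): "at" ([x, y, z] in m, in world coordinates, good to about 4 mm: the middle of the surface that is visible of it).
Readings, each from a call of its own:
- manip.current_time(): time.
- manip.current_qpos(): joint angles.
- manip.current_joint_vel(): joint speeds.
- manip.current_joint_torque(): joint torques, N m.
- manip.current_ee_pos(): TCP position.
- manip.current_tcp_rot(): TCP orientation.
- manip.current_force(): force on the tool from outside, world axes, zero at the start.
- manip.current_ft_torque(): the same for the moment, N m.
- manip.current_grip_width(): opening from 0.0 (shut) to 1.0 (fully open).
- manip.current_grip_force(): force on a finger pad.
Only numpy, scipy, OpenCV 4.12 (cv2) and the standard library are available. Lean on these libraries where they do the work, as an engineer would, in place of code of your own. Each camera call takes 0.05 s, during which the arm holds its last target. There are 200 camera calls.

TASK

The press is due for a die inspection: pick up the folded metal tag that stands on the bench, hook it over the horizontal rail near the rail end farther from the press, slide it along the rail until its middle is level with the small pointed post, and let go of it. Then, with the gripper, lift the press's hinged guard flap by its bar handle until the flap lies parallel with the indicator arm beside it, and finish while still holding it there, because it falls shut by itself. Leave the indicator arm and the other things on the bench where they are.

Things in the scene. Friction and masses are not known exactly. Their poses are not given: they have to be found in the camera images.
- tag: loose folded aluminium tag, an upside-down V with a flat top, standing on its two legs, 150 g. Origin: centre of its footprint, z up, y along the fold (70 mm). Legs 3 mm thick, 47 mm apart over the outside at the foot, 16 mm inside at the top; flat top's underside 95 mm, upper side 100 mm above the origin. Half a turn about z changes nothing. Hung, the flat top rests on the rail between the legs.
- tag_grip (a point): middle of the tag's grey grip block, 14 mm (tag x) by 30 mm (tag y) by 32 mm high, centred on the flat top: from 100 to 132 mm above the tag's origin; this point is 116 mm above it.
- rail: fixed horizontal steel bar, 12 mm diameter, 340 mm long along its own y, on end uprights (14 mm diameter, 172 mm high) at y = -170 and +170 mm. Origin: on the bench under the bar's middle; the bar's axis is 165 mm above it. The end towards the press is +y (left), the end farther from the press -y. A tag hung on it has its origin 76 mm above the bench.
- post: fixed pointed steel post, 62 mm high, 12 mm diameter on a 30 mm round foot, on the bench 55 mm beyond the rail (rail's +x side), 30 to 100 mm from the rail's middle towards the press. Origin: centre of its underside; axes parallel to the rail's. The tag's origin should end at the same place along the rail's y.
- flap: grey steel guard flap of the blue press, 155 mm deep, 210 mm wide, 4 mm thick, about 0.6 kg, hinged at its far edge 128 mm above the bench; shut at first (lying level), opens upward to 1.35 rad at most, falls shut unless held. Origin: middle of the hinge axis; y along that axis, -x towards the flap's front edge, z square to the flap. Opening is a turn about +y, 0 when shut.
- flap_handle (a point): middle of the flap's bar handle: a round steel bar, 10 mm diameter, 116 mm long, parallel to the hinge and in the plane of the flap, 205 mm from the hinge axis and 48 mm in front of the flap's front edge, clear all around. Axes as the flap's. Being round it can turn between gripper pads.
- indicator: flat steel indicator arm, 175 mm long, 12 mm high, 8 mm thick, narrower at the tip, pivoted on the flap's hinge axis just beyond the flap's left (+y) edge, 120 mm from the flap's middle. It stays where it was set, 0.45 to 0.95 rad above level. Origin on the hinge axis, -x along the arm to its tip; its axes are parallel to the flap's when the flap is at the marked angle.
- indicator_tip (a point): tip of the indicator arm, 175 mm from the hinge axis.
- press: fixed blue die box of the press, 210 mm wide, 120 mm high, on a dark base plate 300 by 250 mm. Origin on the bench, z up; the hinge axis is along its y at x = +80 mm, z = 128 mm, the front wall's face at x = -77 mm, the closed handle at x = -125 mm, y = 0. Its front (-x) faces the robot.
- oil: bystander: white plastic bottle with a black cap, 52 mm diameter, 130 mm high, beyond the gap between rail and press. Origin: centre of its underside.
- blanks: bystander: bundle of card blanks, 110 x 80 x 30 mm, left of the press front. Origin: centre of its underside.
- wrench: bystander: steel wrench lying beyond the rail. Origin: centre of its underside.
- dieplate: bystander: dark steel plate, 70 x 50 x 20 mm, near the robot, straight ahead. Origin: centre of its underside.

How it is judged:
On the way, in this order (a step that is already met when the one before it is completed fails the run):
1. the tag straddles the rail near the end farther from the press, at least 80 mm short of the post (z of tag in the frame of rail between 0.06 and 0.086 m and x of tag in the frame of rail between -0.025 and 0.025 m and angle between tag's own z axis and vertical below 0.3 rad and y of tag in the frame of post between -0.25 and -0.08 m), for 0.1 s.
2. the tag passes along the rail, still on it (z of tag in the frame of rail between 0.06 and 0.086 m and x of tag in the frame of rail between -0.025 and 0.025 m and angle between tag's own z axis and vertical below 0.3 rad and y of tag in the frame of post between -0.065 and -0.02 m), for 0.02 s.
3. the tag hangs released and still, its middle within 15 mm of the post along the rail, the flap still shut (z of tag in the frame of rail between 0.06 and 0.086 m and x of tag in the frame of rail between -0.025 and 0.025 m and angle between tag's own z axis and vertical below 0.3 rad and y of tag in the frame of post between -0.015 and 0.015 m and contact force between tag and rail above 0.3 N and contact force between the fingers and tag below 0.1 N and linear speed of tag below 0.03 m/s and angle between flap's own z axis and vertical below 0.1 rad), for 0.2 s.
At the end, for the whole second after the job is handed in: The tag hangs free and still on the rail, its middle within 15 mm of the post along the rail; the flap is within 0.08 rad (about 4.5 degrees) of parallel with the indicator arm, still, carried by the gripper's fingers (contact at least 0.8 N) and by nothing else; the indicator arm is where it was (z of tag in the frame of rail between 0.06 and 0.086 m and x of tag in the frame of rail between -0.025 and 0.025 m and angle between tag's own z axis and vertical below 0.3 rad and y of tag in the frame of post between -0.015 and 0.015 m and contact force between tag and rail above 0.3 N and contact force between each of the fingers, flap and tag below 0.1 N and linear speed of tag below 0.03 m/s and angle between the x axis of flap and the x axis of indicator, either way round below 0.08 rad and contact force between the fingers and flap above 0.8 N and angular speed of flap below 0.08 rad/s and distance of indicator_tip from where it was at the start of the episode below 0.012 m and contact force between flap and oil below 0.1 N and contact force between flap and blanks below 0.1 N and contact force between flap and wrench below 0.1 N and contact force between flap and dieplate below 0.1 N); the arm keeps its last pose, push and grip.
It fails at once if the flap is opened before the tag hangs on the rail (angle between flap's own z axis and vertical above 0.15 rad and z of tag in the frame of rail below 0.05 m).
It fails at once if the tag is knocked over (angle between tag's own z axis and vertical above 0.9 rad).
It fails at once if the indicator arm is moved (distance of indicator_tip from where it was at the start of the episode above 0.015 m).
It fails at once if a bystander is displaced by more than 30 mm (distance of any of oil, blanks, wrench, dieplate from where it was at the start of the episode above 0.03 m).
It also fails if it takes over 54 s, if anything falls off the work surface, if the arm or the gripper's body presses on something with over 40 N, if the wrist force passes 120 N, or if a joint passes its speed limit or range.

## Working session

There is one attempt and no reset: what is moved stays moved. The work goes in short steps, each a Python script; the robot and the scene stay as the last script left them, time stands still between calls to the robot, and variables do not carry over. Pictures are saved under pics/ and viewed, at most 10 in all, crops included, and the job is handed in when it is done.

```bash
mkdir -p pics; ls
cat > h.py <<'E'
import numpy as np, cv2
from bench import manip as m
def save(cam,name):
    p,d=m.grab_frame(cam); cv2.imwrite(f'pics/{name}.png',cv2.cvtColor(p,cv2.COLOR_RGB2BGR)); return p,d
def cloud(cam,d):
    c=m.get_calibration(cam);K=np.array(c['camera_matrix']);R=np.array(c['R']);t=np.array(c['t'])
    v,u=np.mgrid[:d.shape[0],:d.shape[1]]
    P=np.stack([(u-K[0,2])/K[0,0]*d,(v-K[1,2])/K[1,1]*d,d],-1)
    return (P-t)@R
def proj(cam,X):
    c=m.get_calibration(cam);q=np.array(c['camera_matrix'])@(np.array(c['R'])@np.array(X)+np.array(c['t']));return q[:2]/q[2]
def down(ang): # tool z down, tool y (closing) at angle ang from world x
    y=np.array([np.cos(ang),np.sin(ang),0]);z=np.array([0,0,-1.]);return np.stack([np.cross(y,z),y,z],1)
E
python3 - <<'E'
from h import *
np.set_printoptions(precision=4,suppress=True)
print(m.current_time(),m.current_ee_pos(),m.current_tcp_rot())
for c in ['scene','side']:
    p,d=save(c,c+'0'); np.save(f'pics/{c}0.npy',cloud(c,d))
    cal=m.get_calibration(c); print(c,-np.array(cal['R']).T@np.array(cal['t']))
    for n in ['tag','tag_grip','rail','post','flap','flap_handle','indicator','indicator_tip','press','oil','blanks','wrench','dieplate']:
        for r in m.look_for(c,n)[:2]: print(c,n,np.array(r['at']),round(r['confidence'],2),proj(c,r['at']).round(0))
E
```

```text
pics
0.0 [ 0.1858 -0.5173  0.2308] [[ 0.9412  0.338  -0.0003]
 [ 0.338  -0.9412  0.0012]
 [ 0.0001 -0.0012 -1.    ]]
scene [1.3716 0.0349 1.0432]
scene tag [ 0.4733 -0.2554  0.0797] 0.95 [147. 183.]
scene tag_grip [ 0.4725 -0.2542  0.0759] 0.84 [147. 183.]
scene rail [ 0.5947 -0.2225  0.1338] 0.88 [150. 204.]
scene post [ 0.5946 -0.2228  0.1314] 0.53 [150. 205.]
scene post [ 0.6466 -0.1434  0.0093] 0.44 [189. 251.]
scene flap [0.6451 0.2302 0.1287] 0.61 [341. 216.]
scene flap_handle [0.6489 0.2371 0.1321] 0.61 [344. 216.]
scene indicator [0.6602 0.3585 0.188 ] 0.73 [400. 203.]
scene indicator_tip [0.6647 0.3526 0.1858] 0.97 [398. 205.]
scene press [0.7372 0.2338 0.1163] 0.8 [347. 251.]
scene oil [ 0.8269 -0.0455  0.0826] 0.67 [224. 298.]
scene blanks [0.4223 0.4671 0.029 ] 0.79 [409. 174.]
scene blanks [ 0.8255 -0.048   0.0825] 0.36 [223. 298.]
scene wrench [0.7366 0.2381 0.1161] 0.64 [349. 251.]
scene wrench [ 0.7702 -0.2903  0.0047] 0.57 [123. 297.]
scene dieplate [0.4297 0.0321 0.0179] 0.68 [256. 183.]
scene dieplate [0.7347 0.2364 0.1138] 0.48 [348. 251.]
side [ 0.4822 -0.8475  0
[... 161 characters left out ...]
. 358.]
side post [0.681  0.1566 0.1123] 0.68 [305. 188.]
side post [0.638  0.2161 0.1297] 0.66 [285. 171.]
side flap [0.6413 0.2224 0.1307] 0.59 [286. 170.]
side flap_handle [0.6363 0.2189 0.1336] 0.67 [285. 170.]
side indicator [0.6566 0.3488 0.1826] 0.54 [285. 129.]
side indicator_tip [0.6584 0.3535 0.1852] 0.78 [285. 127.]
side press [0.6806 0.1603 0.1148] 0.9 [305. 186.]
side press [ 0.6322 -0.151   0.0076] 0.57 [308. 307.]
side oil [ 0.8039 -0.0621  0.0768] 0.75 [373. 250.]
side blanks [ 0.7675 -0.2943  0.0087] 0.69 [385. 352.]
side blanks [0.4103 0.442  0.0291] 0.68 [203. 164.]
side wrench [ 0.7655 -0.2927  0.0084] 0.81 [384. 352.]
side dieplate [0.4225 0.0174 0.0232] 0.92 [212. 260.]
```

View pics/scene0.png

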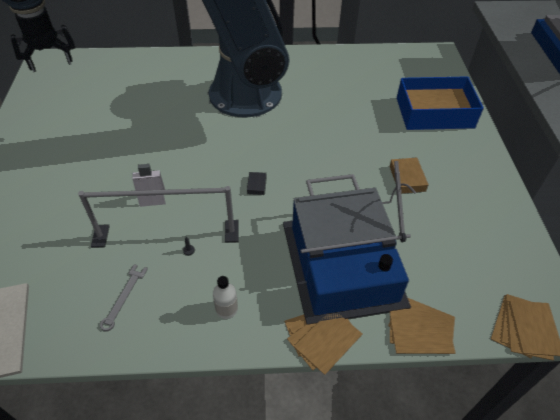

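View pics/side0.png

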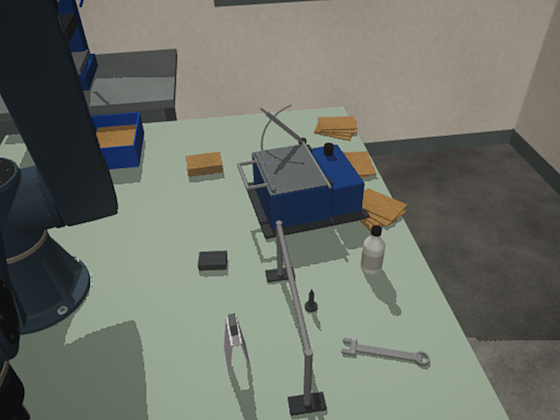

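Run:
```python
import numpy as np
np.set_printoptions(precision=4,suppress=True)
for c in ['scene','side']:
    P=np.load(f'pics/{c}0.npy').reshape(-1,3);P=P[np.isfinite(P).all(1)]
    def sel(x0,x1,y0,y1,z0,z1): return P[(P[:,0]>x0)&(P[:,0]<x1)&(P[:,1]>y0)&(P[:,1]<y1)&(P[:,2]>z0)&(P[:,2]<z1)]
    def ax(n,q):
        if len(q)<5: print(c,n,len(q));return
        mu=q.mean(0);w,v=np.linalg.svd(q-mu,full_matrices=False)[1:]
        s=(q-mu)@v[0];print(c,n,len(q),'mean',mu,'dir',v[0],'v2',v[1],'ext',s.min(),s.max(),'min',q.min(0),'max',q.max(0))
    ax('rail',sel(.5,.72,-.45,0,.158,.18))
    ax('grip',sel(.42,.54,-.34,-.18,.105,.145))
    ax('gripTop',sel(.42,.54,-.34,-.18,.128,.145))
    ax('tagflat',sel(.42,.54,-.34,-.18,.085,.104))
    ax('post',sel(.62,.68,-.17,-.12,.02,.075))
    ax('handle',sel(.55,.662,.1,.35,.115,.15))
    ax('flap',sel(.69,.9,.1,.33,.115,.14))
    ax('ind',sel(.62,.9,.31,.42,.14,.25))
    ax('oil',sel(.75,.9,-.1,.0,.05,.15))
```

```text
scene rail 801 mean [ 0.5875 -0.2063  0.1692] dir [ 0.0053 -1.     -0.0002] v2 [ 0.6988  0.0038 -0.7153] ext -0.17672858216098244 0.17775716214924275 min [ 0.5766 -0.3841  0.1581] max [ 0.5941 -0.0296  0.1766]
scene grip 140 mean [ 0.4654 -0.254   0.1227] dir [ 0.1507  0.2349 -0.9603] v2 [-0.1591  0.9645  0.2109] ext -0.014893200622876648 0.01876289508955512 min [ 0.4536 -0.2695  0.1051] max [ 0.4725 -0.2392  0.1362]
scene gripTop 58 mean [ 0.4633 -0.2548  0.132 ] dir [-0.0389 -0.9989 -0.0266] v2 [-0.9984  0.04   -0.0397] ext -0.014887260949735713 0.014888716477388009 min [ 0.4536 -0.2695  0.1281] max [ 0.4712 -0.2401  0.1362]
scene tagflat 231 mean [ 0.468  -0.254   0.0963] dir [ 0.1089 -0.9937 -0.026 ] v2 [ 0.8651  0.1077 -0.4898] ext -0.03498210053053627 0.03583059687941457 min [ 0.4471 -0.2896  0.0851] max [ 0.4791 -0.2185  0.1039]
scene post 49 mean [ 0.643  -0.1432  0.0401] dir [-0.0987 -0.0136  0.995 ] v2 [ 0.1822 -0.9833  0.0046] ext -0.020157716029487883 0.020695449957449808 min [ 0.6376 -0.1496  0.0201] max [ 0.6475 -0.1379  0.0604]
scene handle 2626 mean [0.6167 0.2339 0.1
[... 1925 characters left out ...]
t -0.09927565426872952 0.12313453051331659 min [0.5503 0.1183 0.115 ] max [0.6619 0.3429 0.1421]
side flap 958 mean [0.7289 0.2193 0.1279] dir [-0.1331 -0.9911  0.0014] v2 [-0.9834  0.1323  0.1242] ext -0.11938285086591265 0.09303658957754345 min [0.6901 0.1243 0.115 ] max [0.8309 0.3295 0.1399]
side ind 224 mean [0.6692 0.3544 0.1872] dir [-0.7759  0.1622  0.6097] v2 [ 0.5919 -0.1476  0.7924] ext -0.12634765312647225 0.06151892407779632 min [0.6212 0.3113 0.1401] max [0.7887 0.3756 0.2489]
side oil 578 mean [ 0.8044 -0.0585  0.0892] dir [0.0905 0.254  0.963 ] v2 [-0.9361  0.3518 -0.0049] ext -0.04046639994894791 0.04783877588007205 min [ 0.7822 -0.0748  0.0502] max [ 0.8338 -0.0324  0.1332]
```

The scene picture shows the tag at (149,188), the rail from (85,193) to (228,190), the post at (188,245), the press with handle bar at about (331,180), and the indicator from knob (403,237) to about (397,165). The side picture agrees: tag at (233,340), post at (312,302), handle at (243,177), indicator tip at about (262,108). Next I'll take closer wrist views.

Run:
```python
from h import *
np.set_printoptions(precision=4,suppress=True)
R=down(0); 
for s in (0,np.pi): print(m.inverse_kinematics([.46,-.255,.3],down(s)),m.inverse_kinematics([.60,.23,.12],down(s)))
m.move_ptp([.46,-.255,.33],R)
c=m.get_calibration('wrist');print(-np.array(c['R']).T@np.array(c['t']),np.array(c['R'])[2])
p,d=save('wrist','w_tag');np.save('pics/w_tag.npy',cloud('wrist',d))
for n in ['tag','tag_grip','rail','post']:
    for r in m.look_for('wrist',n)[:2]: print(n,np.array(r['at']),round(r['confidence'],2),proj('wrist',r['at']).round(0))
m.move_ptp([.56,.23,.38],R)
p,d=save('wrist','w_press');np.save('pics/w_press.npy',cloud('wrist',d))
for n in ['flap_handle','flap','indicator','indicator_tip']:
    for r in m.look_for('wrist',n)[:2]: print(n,np.array(r['at']),round(r['confidence'],2),proj('wrist',r['at']).round(0))
print(m.current_time())
a=cv2.imread('pics/w_tag.png');b=cv2.imread('pics/w_press.png')
cv2.imwrite('pics/wrist.png',cv2.resize(np.vstack([a,b]),(400,600)))
cv2.imwrite('pics/wrist.png',cv2.resize(np.hstack([a,b]),(800,300)))
```

```text
[-0.5947  0.2426  1.6246 -0.      1.2743 -0.5947] [ 0.2936  0.638   1.4877 -0.      1.0159  0.2936]
[-0.5947  0.2426  1.6246 -0.      1.2743  2.5469] [ 0.2936  0.638   1.4877 -0.      1.0159 -2.848 ]
[ 0.4593 -0.1776  0.4708] [-0.0021 -0.3055 -0.9522]
tag [ 0.4622 -0.2557  0.0972] 0.56 [280. 184.]
tag_grip [ 0.4623 -0.2541  0.0998] 0.67 [280. 183.]
rail [ 0.5826 -0.1773  0.1672] 0.9 [406. 118.]
post [ 0.6362 -0.1456  0.0083] 0.66 [402.  95.]
flap_handle [0.6398 0.2436 0.1299] 0.59 [339. 170.]
flap_handle [ 0.8269 -0.0261  0.0421] 0.5 [422. 308.]
flap [0.6374 0.2473 0.13  ] 0.97 [338. 167.]
indicator [0.6405 0.353  0.2135] 0.6 [365.  67.]
indicator_tip [0.6343 0.3483 0.2142] 0.85 [358.  72.]
indicator_tip [0.4152 0.4432 0.0284] 0.6 [176.  18.]
5.1667
```

View pics/wrist.png

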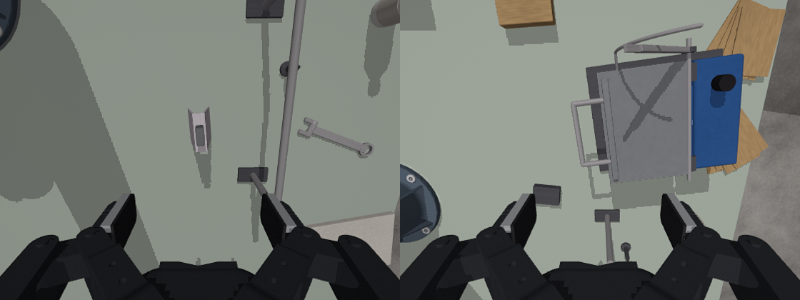

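The left half shows the tag from above, near (200,130), with the rail to its right. The right half shows the handle bar near (577,133), the hinge near (690,115), and the indicator from (625,48) to (693,47). The press is yawed slightly. Next come the line fits.

```bash
cat > fit.py <<'E'
from h import *
np.set_printoptions(precision=4,suppress=True)
for c in ['w_press','scene0','side0']:
    A=np.load(f'pics/{c}.npy');P=A.reshape(-1,3)
    # flap plane/handle: level points
    q=P[(abs(P[:,2]-.131)<.015)&(P[:,0]>.5)&(P[:,0]<.85)&(P[:,1]>.1)&(P[:,1]<.36)]
    # min x per y bin -> handle bar
    L=[]
    for y in np.arange(.18,.30,.004):
        s=q[abs(q[:,1]-y)<.002]
        if len(s)>3:
            x0=np.sort(s[:,0])[1]; b=s[s[:,0]<x0+.014]; L.append(b.mean(0))
    L=np.array(L);f=np.polyfit(L[:,1],L[:,0],1);r=L[:,0]-np.polyval(f,L[:,1]);k=abs(r)<.006;f=np.polyfit(L[k,1],L[k,0],1)
    print(c,'handle x=%.4f*y+%.4f'%tuple(f),'z',np.median(L[k,2]),'at y=.235',np.polyval(f,.235),k.sum(),len(k))
    h=q[abs(q[:,0]-np.polyval(f,q[:,1]))<.007];print('   bar y range',np.percentile(h[:,1],[1,99]))
    F=q[(q[:,0]>np.polyval(f,q[:,1])+.045)]
    box=cv2.minAreaRect(F[:,:2].astype(np.float32));print('   flap rect',box,'z',np.median(F[:,2]))
    # indicator
    I=P[(P[:,2]>.142)&(P[:,2]<.28)&(P[:,0]>.58)&(P[:,0]<.86)&(P[:,1]>.3)&(P[:,1]<.45)]
    best=(0,)
    rng=np.random.default_rng(0)
    for _ in range(3000):
        a,b=I[rng.choice(len(I),2,False)];d=b-a;n=np.linalg.norm(d)
        if n<.04: continue
        d/=n;e=I-a;dist=np.linalg.norm(e-np.outer(e@d,d),axis=1);k=dist<.006
        if k.sum()>best[0]: best=(k.sum(),k)
    J=I[best[1]];mu=J.mean(0);d=np.linalg.svd(J-mu,full_matrices=False)[2][0];d*=-np.sign(d[0]);s=(J-mu)@d
    print('   ind',len(I),best[0],mu,'dir',d,'elev',np.arctan2(d[2],np.hypot(d[0],d[1])),'yaw',np.arctan2(-d[1],-d[0]),'ends',mu+s.min()*d,mu+s.max()*d)
P=np.load('pics/w_tag.npy').reshape(-1,3)
g=P[(P[:,2]>.122)&(P[:,2]<.145)&(abs(P[:,0]-.46)<.05)&(abs(P[:,1]+.255)<.06)]
print('gripTop',len(g),cv2.minAreaRect(g[:,:2].astype(np.float32)),np.median(g[:,2]))
g=P[(P[:,2]>.03)&(P[:,2]<.145)&(abs(P[:,0]-.46)<.05)&(abs(P[:,1]+.255)<.06)]
print('tag',len(g),cv2.minAreaRect(g[:,:2].astype(np.float32)))
r=P[(P[:,2]>.158)&(P[:,2]<.18)&(abs(P[:,0]-.585)<.04)&(P[:,1]<-.04)&(P[:,1]>-.37)]
print('rail x=ay+b',np.polyfit(r[:,1],r[:,0],1),r.mean(0),r.min(0),r.max(0))
r=P[(P[:,2]>.02)&(P[:,2]<.07)&(abs(P[:,0]-.64)<.04)&(abs(P[:,1]+.144)<.03)];print('post',r.mean(0),r.min(0),r.max(0),len(r))
E
python3 fit.py
```

```text
w_press handle x=-0.1297*y+0.5509 z 0.13078978941646718 at y=.235 0.5204180988575801 10 30
   bar y range [0.1574 0.2777]
   flap rect ((0.677119255065918, 0.24318870902061462), (0.23420879244804382, 0.24029025435447693), 2.2322323322296143) z 0.12872591213146786
   ind 1740 955 [0.6347 0.3514 0.2127] dir [-0.7053 -0.0882  0.7034] elev 0.78010541693233 yaw 0.12437573076574969 ends [0.7047 0.3601 0.1429] [0.5913 0.3459 0.2559]
scene0 handle x=0.0948*y+0.5063 z 0.1321841326242261 at y=.235 0.5285550189432657 11 30
   bar y range [0.1676 0.2831]
   flap rect ((0.6994141340255737, 0.24326500296592712), (0.2700238525867462, 0.23312625288963318), 2.1248843669891357) z 0.13095790356134493
   ind 438 303 [0.6494 0.3556 0.2   ] dir [-0.6976 -0.0898  0.7109] elev 0.7907443535238738 yaw 0.12804934076031874 ends [0.7066 0.3629 0.1418] [0.5932 0.3483 0.2573]
side0 handle x=-0.1060*y+0.5435 z 0.1326083257202576 at y=.235 0.5186147727781171 7 30
   bar y range [0.156  0.2765]
   flap rect ((0.6914292573928833, 0.24297009408473969), (0.2642854154109955, 0.24087680876255035), 2.3263683319091797) z 0.13116350347840477
   ind 308 177 [0.6458 0.3527 0.197 ] dir [-0.692  -0.093   0.7159] elev 0.7979544348079125 yaw 0.133610656350895 ends [0.7004 0.36   0.1406] [0.5895 0.3451 0.2553]
gripTop 311 ((0.46146565675735474, -0.2585025727748871), (0.014002175070345402, 0.02981996349990368), 4.99198055267334) 0.1302383165840798
tag 1410 ((0.46153029799461365, -0.258781760931015), (0.038782402873039246, 0.07014873623847961), 4.838632106781006)
rail x=ay+b [-0.0073  0.5817] [ 0.5831 -0.1966  0.1679] [ 0.5773 -0.3535  0.1603] [ 0.5912 -0.0798  0.1719]
post [ 0.6389 -0.1483  0.0559] [ 0.6365 -0.1514  0.048 ] [ 0.6412 -0.1444  0.0618] 16
```

Run:
```python
from h import *
np.set_printoptions(precision=4,suppress=True)
x,y=.4615,-.2575; R=down(.086)
m.set_gripper(0.7,40)
m.move_ptp([x,y,.20],R)
m.move_l([x,y,.107],max_speed=.12)
m.set_gripper(0.0,40)
print('grip',m.current_grip_width(),m.current_grip_force(),m.current_ee_pos(),m.current_force(),m.current_time())
m.move_l([x,y,.305],max_speed=.2)
m.move_l([.586,-.31,.305],down(.007),max_speed=.15)
print(m.current_grip_width(),m.current_force(),m.current_ee_pos(),m.current_time())
p,d=save('side','held');np.save('pics/held.npy',cloud('side',d))
save('scene','held_s')
a=cv2.imread('pics/held.png')[150:420,150:450];b=cv2.imread('pics/held_s.png')[80:350,0:300]
cv2.imwrite('pics/held2.png',cv2.resize(np.hstack([a,b]),(800,360)))
for c in ('side','scene'):
  for n in ('tag','tag_grip'):
    for r in m.look_for(c,n)[:1]: print(c,n,np.array(r['at']),r['confidence'])
```

```text
grip 0.15600993729715817 41.917696595191956 [ 0.4617 -0.2576  0.1074] [ 0.2963 -0.0779  4.587 ] 8.8667
0.15378002381553993 [ 0.4889 -0.2183 -2.0466] [ 0.5856 -0.3098  0.3048] 11.0583
side tag [ 0.5704 -0.3308  0.2758] 0.89
side tag_grip [ 0.5729 -0.3257  0.2741] 0.61
scene tag [ 0.6007 -0.3042  0.2614] 0.86
scene tag_grip [ 0.5986 -0.3018  0.2609] 0.65
```

View pics/held2.png

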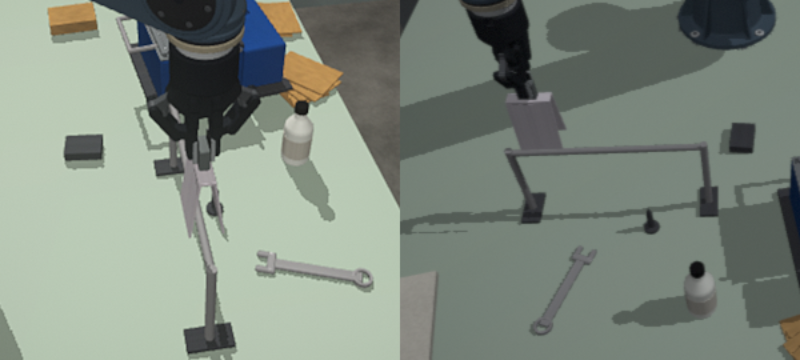

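The tag is held upright above the rail, near (205,190) in the left crop and (535,120) in the right crop, straddling it in plan. Next I lower it with force checks.

Run:
```python
from h import *
np.set_printoptions(precision=4,suppress=True)
P=np.load('pics/held.npy').reshape(-1,3)
g=P[(P[:,2]>.285)&(P[:,2]<.297)&(abs(P[:,0]-.585)<.02)&(P[:,1]>-.36)&(P[:,1]<-.29)]; print('flat-ish',len(g), g.mean(0) if len(g) else 0)
for z0 in (.205,.25,.28):
    g=P[(abs(P[:,2]-z0)<.006)&(abs(P[:,0]-.585)<.04)&(P[:,1]>-.36)&(P[:,1]<-.25)];print(z0,len(g),g.min(0),g.max(0))
f0=m.current_force()
for z in (.23,.20,.190,.184):
    m.move_l([.586,-.31,z],max_speed=.08)
    print(z,np.array(m.current_force())-f0,m.current_grip_width(),m.current_ee_pos(),m.current_time())
    if abs(np.array(m.current_force())-f0).max()>12: break
```

```text
flat-ish 135 [ 0.5811 -0.3301  0.2935]
0.205 87 [ 0.5612 -0.3446  0.199 ] [ 0.6076 -0.2764  0.211 ]
0.25 83 [ 0.5666 -0.3458  0.2441] [ 0.6013 -0.2732  0.2559]
0.28 77 [ 0.5711 -0.3456  0.2741] [ 0.597  -0.2812  0.286 ]
0.23 [ 2.0655 -0.8624  0.2353] 0.15059764040232052 [ 0.5862 -0.3102  0.2306] 12.45
0.2 [ 1.6217 -0.393   0.9638] 0.16085293146551521 [ 0.5859 -0.31    0.1996] 12.975
0.19 [ 0.7493 -0.1883  0.4158] 0.15534488138978558 [ 0.5858 -0.3098  0.1894] 13.25
0.184 [ 1.6194 -0.2404  0.2192] 0.1585560971393545 [ 0.586  -0.31    0.1839] 13.5
```

Run:
```python
from h import *
np.set_printoptions(precision=4,suppress=True)
m.dwell(.3)
f0=np.array(m.current_force())
for y in (-.25,-.19,-.1455):
    m.move_l([.586+.0073*(-.31-y),y,.184],max_speed=.09)
    print(y,np.array(m.current_force())-f0,m.current_ee_pos(),m.current_time())
m.move_l([.5848,-.1455,.1825],max_speed=.02)
print(np.array(m.current_force())-f0)
p,d=save('side','slid');np.save('pics/slid.npy',cloud('side',d))
P=np.load('pics/slid.npy').reshape(-1,3)
g=P[(P[:,2]>.08)&(P[:,2]<.17)&(abs(P[:,0]-.585)<.03)&(P[:,1]>-.24)&(P[:,1]<-.08)];print('y ext',np.percentile(g[:,1],[1,99]))
for r in m.look_for('side','tag')[:1]: print(r)
p,d=save('scene','slid_s');P=cloud('scene',d).reshape(-1,3)
g=P[(P[:,2]>.09)&(P[:,2]<.155)&(abs(P[:,0]-.585)<.03)&(P[:,1]>-.24)&(P[:,1]<-.05)];print('scene y ext',np.percentile(g[:,1],[1,99]))
g=P[(P[:,2]>.02)&(P[:,2]<.07)&(abs(P[:,0]-.643)<.012)&(abs(P[:,1]+.144)<.02)];print('post',len(g),g.mean(0) if len(g) else 0)
a=cv2.imread('pics/slid.png')[150:420,150:450];b=cv2.imread('pics/slid_s.png')[80:350,0:300]
cv2.imwrite('pics/slid2.png',cv2.resize(np.hstack([a,b]),(800,360)))
```

```text
-0.25 [-0.9123  0.3212 -0.8278] [ 0.5856 -0.2502  0.1841] 14.6167
-0.19 [-0.8641  0.5083 -0.2943] [ 0.5852 -0.1902  0.1841] 15.4333
-0.1455 [-0.3323  0.2169 -0.2085] [ 0.5849 -0.1453  0.1841] 16.075
[-3.6457  3.4924 10.238 ]
y ext [-0.237  -0.1111]
{'at': [0.5732, -0.1657, 0.1538], 'confidence': 0.73}
scene y ext [-0.1775 -0.1089]
post 46 [ 0.6427 -0.1433  0.0409]
```

View pics/slid2.png

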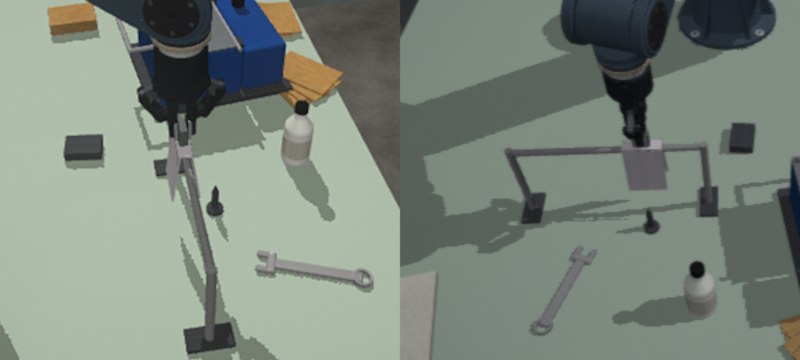

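The tag sits on the rail, at (643,165) in the right crop, level with the post at (650,222). Measured centre y is -0.143 for both. Next I release it and re-measure.

Run:
```python
from h import *
np.set_printoptions(precision=4,suppress=True)
m.set_gripper(0.6)
m.dwell(.3)
m.move_l([.5848,-.1455,.30],max_speed=.15)
m.set_gripper(0.4)
m.move_ptp([.5225,.216,.26],down(.128))
p,d=save('scene','rel');P=cloud('scene',d).reshape(-1,3)
g=P[(P[:,2]>.09)&(P[:,2]<.155)&(abs(P[:,0]-.585)<.03)&(P[:,1]>-.24)&(P[:,1]<-.05)];print('tag y ext',np.percentile(g[:,1],[1,99]))
g=P[(P[:,2]>.19)&(P[:,2]<.22)&(abs(P[:,0]-.585)<.03)&(P[:,1]>-.24)&(P[:,1]<-.05)];print('grip blk',g.mean(0),g.max(0))
p,d=save('wrist','w_h');P=cloud('wrist',d).reshape(-1,3)
h=P[(abs(P[:,2]-.131)<.012)&(P[:,0]<.54)&(P[:,0]>.5)&(P[:,1]>.12)&(P[:,1]<.31)]
print('handle',len(h),cv2.minAreaRect(h[:,:2].astype(np.float32)),np.percentile(h[:,2],[5,50,95]), np.polyfit(h[:,1],h[:,0],1))
p,d=save('side','side_h')
for c in ('wrist','side','scene'):
  for r in m.look_for(c,'flap_handle')[:2]: print(c,r)
b=cv2.imread('pics/rel.png');a=cv2.imread('pics/w_h.png')
cv2.imwrite('pics/rel2.png',cv2.resize(np.hstack([a,b]),(800,300)))
print(m.current_time())
```

```text
tag y ext [-0.1782 -0.1088]
grip blk [ 0.5878 -0.1432  0.2036] [ 0.5952 -0.1285  0.2125]
handle 1675 ((0.524986743927002, 0.21855223178863525), (0.1272035539150238, 0.029831038787961006), 89.977294921875) [0.128  0.1308 0.1323] [-0.0621  0.5377]
wrist {'at': [0.6392, 0.2498, 0.1302], 'confidence': 0.83}
side {'at': [0.6384, 0.2174, 0.1303], 'confidence': 0.7}
side {'at': [0.6781, 0.1605, 0.1128], 'confidence': 0.63}
scene {'at': [0.649, 0.2341, 0.1323], 'confidence': 0.8}
20.15
```

View pics/rel2.png

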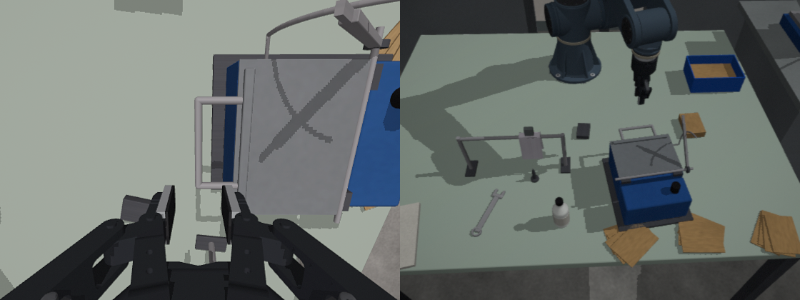

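The tag hangs alone on the rail, at (531,143) in the right image, level with the post at (534,175). In the wrist view the handle bar at (198,142) runs centred between the fingers. Next I grasp and lift along the arc.

```bash
cat > arc.py <<'E'
from h import *
np.set_printoptions(precision=4,suppress=True)
u=np.array([np.cos(.128),np.sin(.128),0]);H=np.array([.523,.216,.128])+.205*u
def tcp(th): return H+.205*(-np.cos(th)*u+np.sin(th)*np.array([0,0,1]))-[0,0,.019]
def lift(ths):
    for th in ths:
        m.move_l(tcp(th),max_speed=.06)
        print(round(th,3),np.array(m.current_force())-f0,m.current_grip_width(),m.current_grip_force(),m.current_time())
        if abs(np.array(m.current_force())-f0).max()>40: print('stop');return
f0=0
E
python3 - <<'E'
import arc;from arc import *
arc.f0=np.array(m.current_force())
p=tcp(0)
m.move_l(p,max_speed=.1); print(np.array(m.current_force())-arc.f0)
m.set_gripper(0,50)
print(m.current_grip_width(),m.current_grip_force(),m.current_ee_pos(),np.array(m.current_force())-arc.f0)
np.save('f0.npy',arc.f0)
lift([.06,.15,.25,.35])
E
```

```text
[-0.4751 -0.6998 -0.1166]
0.09464468733261282 48.76722872257233 [0.5231 0.2161 0.1094] [-1.6672 -0.7758  5.7307]
0.06 [ 0.9893 -0.4571 -3.2191] 0.09795823097418323 48.76284956932068 22.5167
0.15 [-1.1294  0.4618 -3.7072] 0.09935730044545359 48.69263291358948 22.975
0.25 [-3.8037  0.273  -1.8323] 0.0963210944674391 48.72887849807739 23.4667
0.35 [-8.7389 -0.3012 -1.199 ] 0.0937772814671815 48.79327476024628 23.9583
```

Run:
```python
import arc;from arc import *
arc.f0=np.load('f0.npy')
lift([.45,.55,.65,.73,.79])
m.dwell(.3)
print(m.current_ee_pos(),np.array(m.current_force())-arc.f0)
for c in ('scene','side'):
    p,d=save(c,'up_'+c);A=cloud(c,d);P=A.reshape(-1,3)
    v=(P-H); a=-(v@u); b=v@np.array([-u[1],u[0],0]); z=v[:,2]
    k=(abs(b)<.1)&(a>.02)&(a<.125)&(z>.012)&(z<.2)&(abs(np.arctan2(z,a)-.79)<.2)
    print(c,'flap n',k.sum()); 
    q=np.c_[a,b,z][k]
    if k.sum()>50:
        for _ in range(3):
            n=np.linalg.lstsq(np.c_[q[:,:2],np.ones(len(q))],q[:,2],rcond=None)[0]
            r=q[:,2]-np.c_[q[:,:2],np.ones(len(q))]@n; q=q[abs(r)<max(.004,1.5*np.median(abs(r)))]
        print('  angle',np.arctan(n[0]),n,len(q))
    k=(b>.108)&(b<.135)&(a>.03)&(a<.2)&(abs(np.arctan2(z,a)-.79)<.12)
    q=np.c_[a,z][k]; 
    if k.sum()>20:
        f=np.polyfit(q[:,0],q[:,1],1);print('  ind',k.sum(),np.arctan(f[0]),f)
a=cv2.imread('pics/up_side.png')[60:330,130:430];b=cv2.imread('pics/up_scene.png')[80:350,200:500]
cv2.imwrite('pics/up2.png',cv2.resize(np.hstack([a,b]),(800,360)));print(m.current_time())
```

```text
0.45 [-11.1239  -1.2802   1.5363] 0.09487526116491125 48.8145911693573 24.45
0.55 [-12.5063  -0.2718   3.7489] 0.09651336119863006 48.903186321258545 24.9417
0.65 [-16.1037  -1.6251   7.4602] 0.09618802366072511 48.99736046791077 25.4333
0.73 [-18.2476  -2.8302  11.297 ] 0.09487314625327321 49.042423367500305 25.8583
0.79 [-18.4305  -2.3618  13.8677] 0.0922614984962496 49.179089069366455 26.2167
[0.5821 0.2237 0.257 ] [-18.0187  -2.7283  13.1657]
scene flap n 4969
  angle 0.7948601971091479 [1.0191 0.0034 0.0026] 3552
  ind 253 0.8000352920165754 [1.0297 0.0072]
side flap n 862
  angle 0.8029923255611793 [1.0358 0.0021 0.0007] 598
  ind 106 0.7947312379817127 [1.0188 0.0046]
26.6167
```

View pics/up2.png

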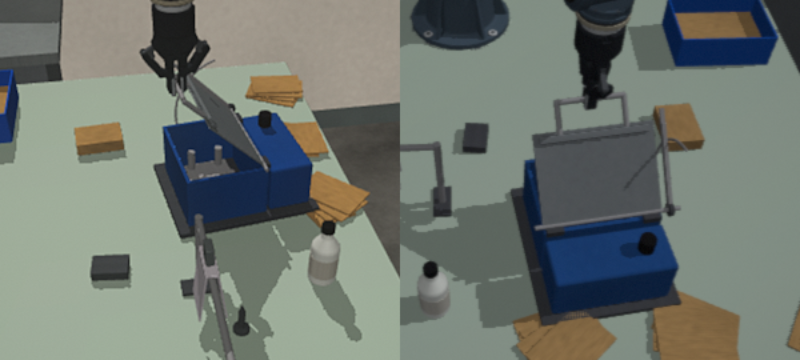

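The flap (at (235,120) left, (597,175) right) is parallel to the indicator: both measure about 0.80 rad in both views. The bar is in the pads, and the tag still hangs level with the post.

```bash
python3 -c "
from h import *
m.dwell(.3);print(m.current_grip_force(),m.current_joint_vel(),m.current_time());print(m.sign_off())"
```

```text
49.154550433158875 [ 0.00179222 -0.00081885 -0.00042315  0.0017421  -0.00042451 -0.00019031] 26.9167
the job is handed in; nothing more can be done
None
```

I handed the job in at about 27 s: the tag hangs released on the rail level with the post, and the gripper is holding the flap parallel with the indicator arm (within about 0.01 rad in both views); no verdict was returned.

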